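# Make up the stain kit and the moving kit in the utility room

### The arm

A 7-joint arm with a two-finger parallel gripper is mounted at the origin on a cart in front of the work surface, level with it; the furniture and walls round the work are solid. World frame = base frame: x ahead of the robot, y to its left, z up, the work surface at z = 0. Lengths are in m, angles in rad, forces in N, time in s.
With the tool pointing down it reaches from about 0.35 to 0.9 m from the base axis. Payload 8.1 kg.
Tool frame: the origin (TCP) lies between the finger pads; the fingertips stand 11 mm ahead of it and the grasp point (between the pads) lies 8 mm behind it; z points along the fingers, y is the line along which they close (so a half turn about z gives the same grasp; the last joint's range is limited). The gripper opens to 92 mm and grips with 3 to 60 N. Pads are 19 mm wide; open, the fingers measure 130 mm over their backs; the gripper's body (75 mm by 190 mm) begins 47 mm behind the grasp point.
Start: joints at [0.652, 0.434, 0.025, 1.573, -0.012, 1.134, -0.075], TCP at [0.455, -0.428, 0.238] pointing down, gripper open.
Joint ranges: [-2.62, 2.62], [-0.44, 2.09], [-1.27, 1.32], [0.08, 2.57], [-1.32, 4.46], [0.12, 2], [-2.74, 2.74]. Speed limits (rad/s): [2.22, 2.22, 3.01, 3.01, 3.14, 3.14, 3.14].

### API

Orientations are given as a rotation vector (axis times angle).
In Python, from cell import observe, get_image, camera_params, sign_off gives the robot as it stands.
- The arm moves only by the shell command python3 -m pendant 'ROWS' [FORCE]. ROWS is JSON, one flat list of numbers, 7 for each row, row after row: the shift along the tool's x, y, z in m, then the turn, a rotation vector about the tool's x, y, z in rad, then the finger opening in m, from 0 to 0.0918. In form: [dx, dy, dz, rx, ry, rz, jaw, dx, dy, dz, rx, ry, rz, jaw, ...]. A call has 1 to 10 rows; each row shifts and turns the commanded pose from where the row before left it, along the tool's axes as they then stand; what a row does not reach is not made up. A row lasts 1/8 s, in which the tool goes at most 62.5 mm and 10.7 degrees, less where a joint would pass 70% of its speed; a pose out of reach is approached as far as the arm can. A call is refused whole if a number of a shift passes 0.0625 or a number of a turn 0.188, either way. A call with a gripper value outside its range is refused whole. The fingers move at their own pace and stop on an object; FORCE is the grip in N (left out, the last holds). Time passes only in rows, so rows that do not move let the fingers close. It gives the time, the measured TCP pose, the force, the opening and the grip force at its end, in the units of the state.
- observe(): the state, without advancing time (a new reading comes with each control period).
- get_image(name): name is "scene" or "top"; returns the picture (400x640x3 uint8, red, green, blue); there is no depth.
- camera_params(name): a dict with "intrinsics" (3x3 intrinsics, pixels), "eye" and "rotation" of the camera in the world. Camera axes: x right, y down, z forward; pixel columns grow to the right and rows downward; lengths in m; the calibration is good to about 2 mm. A picture is of the moment at which its call begins. camera_params takes no time and is no camera call.
- sign_off(): hands the job in; it is judged then, once.
The state is a dict: "clock": time; "joints": joint angles; "dq": joint speeds; "joint_efforts": joint torques, N m; "position": TCP position; "ee_rot": TCP orientation; "force": force on the tool from outside, world axes, zero at the start; "ft_torque": the same for the moment, N m; "width": opening from 0.0 (shut) to 1.0 (fully open); "gripper_force": force on a finger pad.
Only numpy, scipy, OpenCV 4.12 (cv2) and the standard library are available. Lean on these libraries where they do the work, as an engineer would, in place of code of your own. Each camera call takes 0.05 s, during which the arm holds its last target. There are 200 camera calls.

### The job

Make up two kits from the stock on the left of the worktop: in the blue tray the amber dropper bottle, standing upright on the round grey felt patch, and the white peg, lying on the long patch; in the yellow tray the transit bolt on its large oblong patch, the roll of black tape flat on the round patch, and the green peg on the narrow patch. Each thing sits centred on its patch, long ones in line with it (either way round). Leave the plain wooden peg, the sewing tin and the dosing cup where they are.

Things in the scene. Friction and masses are not known exactly. Their poses are not given: they have to be found in the camera images.
- blue_tray: shallow blue kit tray, 160 x 190 mm (x, y), fixed, floor 4 mm thick, rim 3 mm wide and 8 mm high. Origin: centre of its underside. y points to the robot within 12 degrees; left or right of the other tray. Grey felt patches, flush: round, 44 mm wide, at x 0, y +50 mm (dropper bottle); long, 24 x 80 mm, length along y, at x 0, y -45 mm (white peg).
- yellow_tray: shallow yellow kit tray, 160 x 190 mm (x, y), fixed, floor 4 mm thick, rim 3 mm wide and 8 mm high. Origin: centre of its underside. y points to the robot within 12 degrees; left or right of the other tray. Grey felt patches, flush: oblong, 36 x 98 mm, length along y, at x -37, y 0 mm (bolt); round, 66 mm wide, at x +37, y +45 (tape); narrow, 24 x 80 mm along y, at x +37, y -45 (green peg).
- dropper_bottle: amber glass bottle with a black dropper cap, standing, 33 mm in diameter and 102 mm tall; the round body reaches up to 65 mm, above it are the narrower cap and the 13 mm thick rubber bulb. Origin at the centre of its underside, z up. Weighs about 70 g.
- white_peg: white clothes peg lying flat, 15 x 72 x 12 mm (x, y, z); origin at the centre of its underside, y along its length, z up. Weighs about 15 g. Solid to the touch: grasp it across its 15 mm width.
- transit_bolt: grey washing-machine transit bolt with a black rubber spacer round its middle, lying flat, 27 x 90 x 27 mm (x, y, z); origin at the centre of its underside, y along its length, z up. It does not roll: it behaves like a block 20 mm wide (x), 90 mm long and 27 mm high; grasp it across that width at its middle. Weighs about 72 g.
- tape_roll: roll of black tape lying flat, 57 mm in diameter and 19 mm high; origin at the centre of its underside, z up. Its hole is closed to the fingers: grasp it across the outside. Weighs about 50 g.
- green_peg: green clothes peg lying flat, 15 x 72 x 12 mm (x, y, z); origin at the centre of its underside, y along its length, z up. Weighs about 15 g. Solid to the touch: grasp it across its 15 mm width.
- wooden_peg: plain wooden clothes peg lying flat, 15 x 72 x 12 mm (x, y, z); origin at the centre of its underside, y along its length, z up. Weighs about 15 g. Solid to the touch: grasp it across its 15 mm width. It belongs to neither kit and lies among the stock; leave it alone.
- sewing_tin: grey closed sewing tin, 70 x 114 x 37 mm (x, y, z), origin at the centre of its underside; at the back behind the trays. Leave it alone.
- dosing_cup: grey-white round dosing cup, 66 mm in diameter and 50 mm tall, origin at the centre of its underside; at the back. Leave it alone.
Things that resemble listed ones, but are neither listed nor needed, are in the scene too. Of the things like the green_peg, leave any that is red; of the rest the smaller one is meant. Several things look just like the white_peg: the one meant starts farthest to the robot's right.

How it is judged:
At the end, for the whole second after the job is handed in: Each of the five things lies within 12 mm (along each side of the tray) of the centre of its own patch in its own tray, resting on the tray floor, upright or flat within 7 degrees, the pegs and the bolt in line with their patches within 15 degrees (either way round), all released and at rest (x of dropper_bottle in the frame of blue_tray between -0.012 and 0.012 m and y of dropper_bottle in the frame of blue_tray between 0.038 and 0.062 m and z of dropper_bottle in the frame of blue_tray between 0.001 and 0.008 m and angle between each of dropper_bottle, white_peg, transit_bolt, tape_roll, green_peg's own z axis and vertical below 0.12 rad and linear speed of each of dropper_bottle, white_peg, transit_bolt, tape_roll, green_peg below 0.02 m/s and x of white_peg in the frame of blue_tray between -0.012 and 0.012 m and y of white_peg in the frame of blue_tray between -0.057 and -0.033 m and z of white_peg in the frame of blue_tray between 0.001 and 0.008 m and angle between the y axis of white_peg and the y axis of blue_tray, either way round below 0.26 rad and x of transit_bolt in the frame of yellow_tray between -0.049 and -0.025 m and y of transit_bolt in the frame of yellow_tray between -0.012 and 0.012 m and z of transit_bolt in the frame of yellow_tray between 0.001 and 0.008 m and angle between the y axis of each of transit_bolt, green_peg and the y axis of yellow_tray, either way round below 0.26 rad and x of tape_roll in the frame of yellow_tray between 0.025 and 0.049 m and y of tape_roll in the frame of yellow_tray between 0.033 and 0.057 m and z of tape_roll in the frame of yellow_tray between 0.001 and 0.008 m and x of green_peg in the frame of yellow_tray between 0.025 and 0.049 m and y of green_peg in the frame of yellow_tray between -0.057 and -0.033 m and z of green_peg in the frame of yellow_tray between 0.001 and 0.008 m); the robot touches nothing.
It fails at once if the plain wooden peg was moved by more than 15 mm (distance of wooden_peg from where it was at the start of the episode above 0.015 m).
It fails at once if the sewing tin was moved by more than 15 mm (distance of sewing_tin from where it was at the start of the episode above 0.015 m).
It fails at once if the dosing cup was moved by more than 15 mm (distance of dosing_cup from where it was at the start of the episode above 0.015 m).
It also fails if it takes over 120 s, if anything falls off the work surface, if the arm or the gripper's body presses on something with over 40 N, if the wrist force passes 120 N, or if a joint passes its speed limit or range.

## Working session

There is one attempt and no reset: what is moved stays moved. The work goes in short steps, Python scripts to look and compute and a shell command to move; the robot and the scene stay as the last step left them, time stands still between calls to the robot, and variables do not carry over. Pictures are saved under pics/ and viewed, at most 14 in all, crops included, and the job is handed in when it is done.

```bash
mkdir -p pics; ls; python3 - <<'E'
from cell import *
import cv2
for n in("scene","top"):
    cv2.imwrite(f"pics/{n}0.png",get_image(n)[:,:,::-1])
    print(n,camera_params(n))
print(observe())
E
```

```text
pics
scene {'intrinsics': array([[418.34541565,   0.        , 318.05322334],
       [  0.        , 418.34541565, 201.76948125],
       [  0.        ,   0.        ,   1.        ]]), 'eye': array([-0.48532785,  0.49322804,  0.57102486]), 'rotation': array([-1.28248902,  1.86592927, -1.19094159])}
top {'intrinsics': array([[438.8904766 ,   0.        , 323.34237737],
       [  0.        , 438.8904766 , 199.49795573],
       [  0.        ,   0.        ,   1.        ]]), 'eye': array([0.46753114, 0.04684452, 1.28986263]), 'rotation': array([-2.22740149,  2.16665307, -0.08149405])}
{'clock': 0.1, 'joints': array([ 0.65240629,  0.43516822,  0.0249843 ,  1.57400361, -0.01163341,
        1.13397687, -0.07509047]), 'dq': array([-0.0014897 , -0.00168311,  0.00040889, -0.00142744, -0.00158388,
        0.00066764, -0.00111829]), 'joint_efforts': array([ 3.40365361e-03, -6.69127393e+01,  9.87881385e-01, -3.15148115e+01,
       -6.06305944e-02,  3.73600039e-02,  7.95667711e-05]), 'position': array([ 0.45481758, -0.42804324,  0.23701524]), 'ee_rot': array([-2.88275368e+00, -1.24558363e+00,  1.02519495e-03]), 'force': array([ 0.78514635, -0.64432307,  0.13114159]), 'ft_torque': array([ 0.03064303,  0.02222459, -0.01874367]), 'gripper_force': 0.0, 'width': 0.9983136166598021}
```

View pics/top0.png

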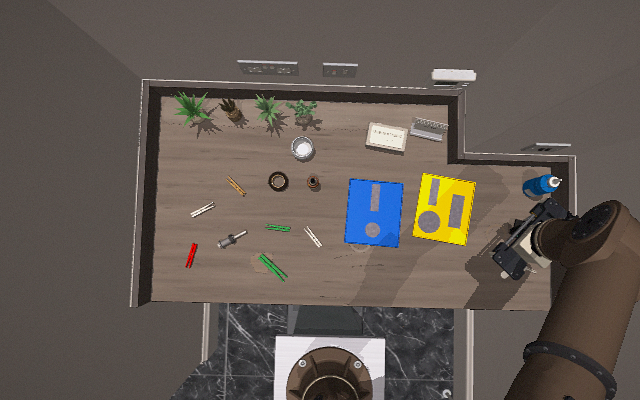

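View pics/scene0.png

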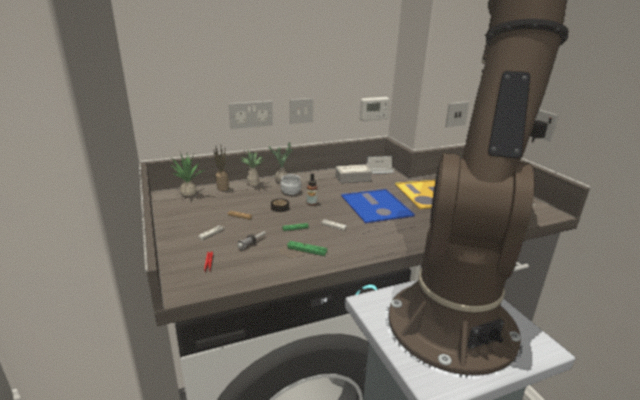

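```bash
cat > h.py <<'E'
import numpy as np, cv2
from cell import *
from scipy.spatial.transform import Rotation as R
def toplane(name,uv,z):
    p=camera_params(name); uv=np.atleast_2d(uv).astype(float)
    d=np.c_[uv,np.ones(len(uv))]@np.linalg.inv(p["intrinsics"]).T@R.from_rotvec(p["rotation"]).as_matrix().T
    e=p["eye"]; return (e+d*((z-e[2])/d[:,2:]))[:,:2]
def diffmask(im,thr=28):
    bg=cv2.medianBlur(im,51)
    return (np.abs(im.astype(int)-bg).max(2)>thr).astype(np.uint8)
def blob(m,box,k=None):
    x0,y0,x1,y1=box; s=np.zeros_like(m); s[y0:y1,x0:x1]=m[y0:y1,x0:x1]
    n,l,st,c=cv2.connectedComponentsWithStats(s)
    i=1+np.argmax(st[1:,4]); v,u=np.nonzero(l==i); return np.c_[u,v].astype(float)
def fit(P):
    (cx,cy),(w,h),a=cv2.minAreaRect(P.astype(np.float32)*1000)
    c=P.mean(0); w_,V=np.linalg.eigh(np.cov(P.T)); d=V[:,1]
    return c.round(4),np.array([cx/1000,cy/1000]).round(4),sorted([round(w),round(h)]),round(np.degrees(np.arctan2(d[1],d[0]))%180,1)
E
cat > meas.py <<'E'
from h import *
im=get_image("top"); hsv=cv2.cvtColor(im,cv2.COLOR_RGB2HSV); m=diffmask(im)
H,S,V=[hsv[...,i].astype(int) for i in range(3)]
white=((S<60)&(V>150)).astype(np.uint8); green=((H>50)&(H<80)&(S>110)).astype(np.uint8)
for n,mm,b,z in [("white",white,(295,218,335,255),.010),("green",green,(255,215,300,240),.010),("bigreen",green,(245,245,300,290),.01),
  ("bolt",m,(212,225,252,252),.02),("tape",m,(262,165,296,198),.015),("bottle",m,(302,170,325,195),.05),("wood",m,(220,172,252,200),.01)]:
    B=blob(mm,b); print(n,B.mean(0).round(1),B.min(0),B.max(0),*fit(toplane("top",B,z)))
blue=((H>100)&(H<125)&(S>150)).astype(np.uint8); yel=((H>20)&(H<35)&(S>150)).astype(np.uint8)
for n,mm,b in [("blue",blue,(335,165,412,255)),("yellow",yel,(405,165,485,255))]:
    B=blob(mm,b); print(n,*fit(toplane("top",B,.006)))
    x0,y0,x1,y1=b
    q=((S<110)&(V>40)).astype(np.uint8)
    hull=np.zeros_like(mm); cv2.fillPoly(hull,[cv2.convexHull(B.astype(np.int32))],1); hull=cv2.erode(hull,np.ones((7,7)))
    k,l,st,c=cv2.connectedComponentsWithStats(hull&(1-mm))
    for i in range(1,k):
        if st[i,4]>60:
            v,u=np.nonzero(l==i); print("  patch",st[i,4],*fit(toplane("top",np.c_[u,v],.004)))
cv2.imwrite("pics/crop.png",cv2.resize(im[135:300,170:330],None,fx=3.6,fy=3.6,interpolation=cv2.INTER_CUBIC)[:,:,::-1])
E
python3 meas.py
```

```text
white [313.2 237.4] [304. 226.] [321. 247.] [0.4342 0.0569] [0.4363 0.0589] [14, 70] 39.7
green [278.4 227.5] [266. 224.] [289. 231.] [0.4602 0.1588] [0.4603 0.1616] [12, 69] 83.9
bigreen [271.1 266.2] [258. 254.] [286. 281.] [0.348  0.1762] [0.3448 0.1721] [18, 98] 49.4
bolt [230.9 239.5] [217. 231.] [247. 248.] [0.4221 0.2929] [0.4243 0.2888] [31, 92] 118.5
tape [278.3 181.2] [267. 171.] [288. 191.] [0.5946 0.163 ] [0.5945 0.1623] [57, 61] 46.7
bottle [313.8 183.8] [307. 176.] [320. 191.] [0.5867 0.0593] [0.5876 0.0601] [37, 43] 29.0
wood [236.2 186.2] [226. 176.] [246. 196.] [0.577  0.2858] [0.5777 0.2864] [15, 74] 46.8
blue [ 0.5111 -0.1179] [ 0.5119 -0.1181] [160, 189] 176.6
  patch 234 [ 0.5564 -0.1209] [ 0.5566 -0.1207] [25, 80] 176.2
  patch 188 [ 0.4621 -0.1146] [ 0.4618 -0.1144] [41, 44] 14.3
yellow [ 0.5308 -0.3271] [ 0.5288 -0.3235] [162, 190] 177.6
  patch 222 [ 0.5784 -0.2942] [ 0.5784 -0.2943] [24, 79] 171.2
  patch 404 [ 0.5231 -0.3606] [ 0.5232 -0.3605] [36, 97] 171.4
  patch 390 [ 0.4897 -0.2802] [ 0.4897 -0.2801] [62, 62] 129.8
```

View pics/crop.png

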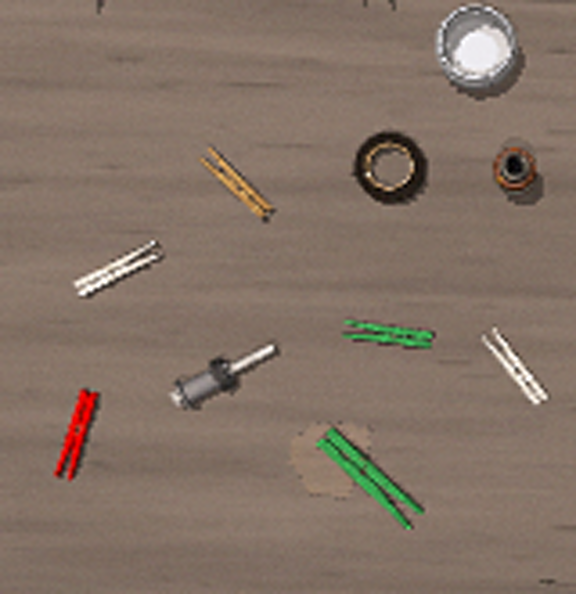

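```bash
cat > go.py <<'E'
import sys
from h import *
# go.py x y z phi : remaining shift in tool axes and turn about tool z
x,y,z,phi=map(float,sys.argv[1:5]); o=observe(); M=R.from_rotvec(o["ee_rot"]).as_matrix()
cur=np.degrees(np.arctan2(M[1,0],M[0,0])); d=np.array([x,y,z])-o["position"]
a=np.radians(phi); G=np.c_[[np.cos(a),np.sin(a),0],[np.sin(a),-np.cos(a),0],[0,0,-1]]
print("t",o["clock"].round(2),"pos",o["position"].round(4),"phi",cur.round(1),"F",o["force"].round(1),"w",round(o["width"]*.0918,4),"gf",round(o["gripper_force"],1),"q7",o["joints"][6].round(2))
print("turn z",round(-np.radians((phi-cur+180)%360-180),3),"| shift now",(M.T@d).round(4),"| shift after turn",(G.T@d).round(4),"| rot fix",R.from_matrix(M.T@G).as_rotvec().round(3))
E
python3 - <<'E'
from h import *
print("bottle",toplane("top",(312.8,180.0),.102),toplane("top",(313.05,182.2),.065))
P=lambda u,v:toplane("top",(170+u/3.6,135+v/3.6),.0135)[0]
a,b=P(175,399),P(277,347);d=b-a;print("bolt",(a+b)/2,np.hypot(*d),np.degrees(np.arctan2(d[1],d[0])))
print("cup",toplane("top",(302.3,148),.05))
E
python3 go.py .586 .06 .2 46.7
```

```text
bottle [[0.59200984 0.06172598]] [[0.58971775 0.06131205]]
bolt [0.4246182  0.28897996] 0.09114633244382726 -61.31554957354992
cup [[0.68813116 0.09489274]]Traceback (most recent call last):
  File "go.py", line 7, in <module>
    print("t",o["clock"].round(2),"pos",o["position"].round(4),"phi",cur.round(1),"F",o["force"].round(1),"w",round(o["width"]*.0918,4),"gf",round(o["gripper_force"],1),"q7",o["joints"][6].round(2))
              ^^^^^^^^^^^^^^^^
AttributeError: 'float' object has no attribute 'round'
```

```bash
sed -i 's/o\["clock"\].round(2)/round(o["clock"],2)/' go.py; python3 go.py .590 .061 .2 46.7
```

```text
t 0.15 pos [ 0.4549 -0.4281  0.2371] phi 46.7 F [-0.3  0.3  0. ] w 0.0917 gf 0.0 q7 -0.08
turn z 0.001 | shift now [ 0.4488 -0.2367  0.0373] | shift after turn [ 0.4486 -0.2371  0.0371] | rot fix [-0.001  0.     0.001]
```

```bash
python3 -m pendant '[0.045,-0.0237,0,0,0,0,0.0918,0.045,-0.0237,0,0,0,0,0.0918,0.045,-0.0237,0,0,0,0,0.0918,0.045,-0.0237,0,0,0,0,0.0918,0.045,-0.0237,0,0,0,0,0.0918,0.045,-0.0237,0,0,0,0,0.0918,0.045,-0.0237,0,0,0,0,0.0918,0.045,-0.0237,0,0,0,0,0.0918,0.045,-0.0237,0,0,0,0,0.0918,0.0436,-0.0234,0,0,0,0,0.0918]' 15; python3 -m pendant '[0,0,0.02,0,0,0,0.0918,0,0,0,0,0,0,0.0918]'; python3 go.py .590 .061 .053 46.7
```

```text
clock: 1.4
position: [0.5904, 0.0621, 0.2376]
ee_rot: [2.884, 1.246, -0.0]
force: [1.2, -0.9, 0.2]
width: 0.999
gripper_force: 0.0
clock: 1.65
position: [0.5891, 0.0606, 0.2161]
ee_rot: [-2.883, -1.247, 0.006]
force: [1.0, -0.8, -0.2]
width: 1.001
gripper_force: 0.0
t 1.65 pos [0.5891 0.0606 0.2161] phi 46.8 F [ 1.  -0.8 -0.2] w 0.0919 gf 0.0 q7 -1.01
turn z 0.002 | shift now [0.0014 0.0007 0.1631] | shift after turn [0.0009 0.0004 0.1631] | rot fix [-0.002  0.003  0.002]
```

```bash
python3 -m pendant '[0.001,0,0.04,0,0,0,0.0918,0,0,0.04,0,0,0,0.0918,0,0,0.04,0,0,0,0.0918,0,0,0.023,0,0,0,0.0918,0,0,0.02,0,0,0,0.0918,0,0,0,0,0,0,0.0918,0,0,0,0,0,0,0.06,0,0,0,0,0,0,0.04,0,0,0,0,0,0,0.02,0,0,0,0,0,0,0.02]' 15; python3 go.py .590 .061 .053 46.7;  python3 -m pendant '[0,0,0,0,0,0,0.02,0,0,0,0,0,0,0.02,0,0,0,0,0,0,0.02]'; python3 go.py .4621 -.1146 .2 46.7
```

```text
clock: 2.9
position: [0.5911, 0.0613, 0.0551]
ee_rot: [2.884, 1.246, 0.001]
force: [0.6, 0.6, 0.4]
width: 0.612
gripper_force: 0.0
t 2.9 pos [0.5911 0.0613 0.0551] phi 46.7 F [0.6 0.6 0.4] w 0.0562 gf 0.0 q7 -1.05
turn z 0.001 | shift now [-0.001  -0.0006  0.0021] | shift after turn [-0.001  -0.0006  0.0021] | rot fix [ 0.    -0.     0.001]
clock: 3.28
position: [0.5909, 0.0613, 0.0547]
ee_rot: [2.884, 1.246, -0.0]
force: [0.2, 1.0, -0.3]
width: 0.345
gripper_force: 15.0
t 3.27 pos [0.5909 0.0613 0.0547] phi 46.7 F [ 0.2  1.  -0.3] w 0.0317 gf 15.0 q7 -1.05
turn z 0.001 | shift now [-0.2164  0.0267 -0.1453] | shift after turn [-0.2164  0.0269 -0.1453] | rot fix [0.    0.    0.001]
```

```bash
python3 -m pendant '[0,0,-0.03,0,0,0,0.02,0,0,-0.03,0,0,0,0.02,-0.036,0.0045,0,0,0,0,0.02,-0.036,0.0045,0,0,0,0,0.02,-0.036,0.0045,0,0,0,0,0.02,-0.036,0.0045,0,0,0,0,0.02,-0.036,0.0045,0,0,0,0,0.02,-0.0364,0.0042,0,0,0,0,0.02,0,0,0,0,0,0,0.02,0,0,0,0,0,0,0.02]'; python3 go.py .4621 -.1146 .0595 46.7
```

```text
clock: 4.53
position: [0.4625, -0.1142, 0.1149]
ee_rot: [2.884, 1.246, 0.001]
force: [0.7, 0.2, -1.2]
width: 0.347
gripper_force: 15.0
t 4.53 pos [ 0.4625 -0.1142  0.1149] phi 46.7 F [ 0.7  0.2 -1.2] w 0.0319 gf 15.0 q7 -0.7
turn z 0.001 | shift now [-0.0006 -0.0001  0.0554] | shift after turn [-0.0006 -0.0001  0.0554] | rot fix [ 0.    -0.001  0.001]
```

```bash
python3 -m pendant '[0,0,0.03,0,0,0,0.02,0,0,0.018,0,0,0,0.02,0,0,0.0075,0,0,0,0.02,0,0,0,0,0,0,0.02]'; python3 -m pendant '[0,0,0,0,0,0,0.036,0,0,0,0,0,0,0.045,0,0,0,0,0,0,0.06,0,0,0,0,0,0,0.06,0,0,0,0,0,0,0.06]'; python3 -m pendant '[0,0,-0.04,0,0,0,0.06,0,0,-0.06,0,0,0,0.06,0,0,0,0,0,0,0.0918]'; python3 go.py .5946 .1625 .10 46.7
```

```text
clock: 5.03
position: [0.4627, -0.1139, 0.0592]
ee_rot: [-2.883, -1.248, -0.0]
force: [-0.4, 0.9, -0.6]
width: 0.345
gripper_force: 15.0
clock: 5.65
position: [0.4621, -0.1146, 0.0593]
ee_rot: [2.884, 1.246, 0.0]
force: [-0.3, 0.1, 0.3]
width: 0.653
gripper_force: 0.0
clock: 6.02
position: [0.4648, -0.115, 0.1633]
ee_rot: [2.88, 1.244, 0.01]
force: [0.6, 0.2, 0.3]
width: 0.718
gripper_force: 0.0
t 6.03 pos [ 0.4648 -0.115   0.1633] phi 46.7 F [0.6 0.2 0.3] w 0.0659 gf 0.0 q7 -0.68
turn z 0.0 | shift now [ 0.2907 -0.0961  0.0639] | shift after turn [ 0.291  -0.0958  0.0633] | rot fix [ 0.007 -0.004  0.   ]
```

```bash
python3 -m pendant '[0.0418,-0.0134,0,0,0,0,0.0918,0.0418,-0.0134,0,0,0,0,0.0918,0.0418,-0.0134,0,0,0,0,0.0918,0.0418,-0.0134,0,0,0,0,0.0918,0.0418,-0.0134,0,0,0,0,0.0918,0.0418,-0.0134,0,0,0,0,0.0918,0.0418,-0.0134,0,0,0,0,0.0918,0,0,0.04,0,0,0,0.0918,0,0,0.02,0,0,0,0.0918,0,0,0,0,0,0,0.0918]'; python3 go.py .5946 .1625 .016 46.7
python3 -c "
from h import *
cv2.imwrite('pics/a.png',cv2.resize(get_image('top')[100:300,200:480],None,fx=2.8,fy=2.8)[:,:,::-1])"
```

```text
clock: 7.28
position: [0.5926, 0.1622, 0.0969]
ee_rot: [-2.883, -1.246, 0.007]
force: [0.5, -0.4, 0.1]
width: 1.001
gripper_force: 0.0
t 7.28 pos [0.5926 0.1622 0.0969] phi 46.8 F [ 0.5 -0.4  0.1] w 0.0919 gf 0.0 q7 -1.23
turn z 0.001 | shift now [0.0019 0.0014 0.0809] | shift after turn [0.0016 0.0012 0.0809] | rot fix [-0.002  0.004  0.001]
```

View pics/a.png

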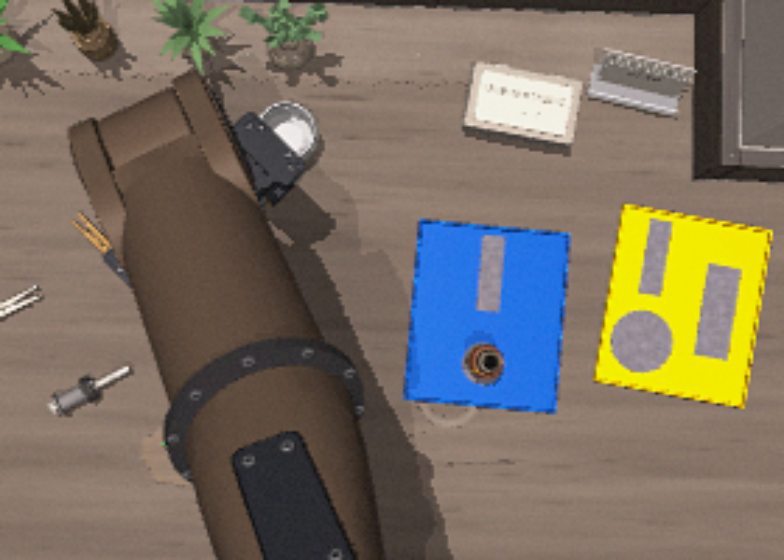

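The bottle stands upright on the round patch (crop 486,363) and the trays are undisturbed. The gripper is above the tape, with its body well above the cup's height.

```bash
python3 -m pendant '[0.0015,0.001,0.04,0,0,0,0.0918,0,0,0.03,0,0,0,0.0918,0,0,0.011,0,0,0,0.0918,0,0,0,0,0,0,0.0918,0,0,0,0,0,0,0.05,0,0,0,0,0,0,0.045,0,0,0,0,0,0,0.045,0,0,0,0,0,0,0.045]'; python3 go.py .5946 .1625 .016 46.7;  python3 -m pendant '[0,0,-0.03,0,0,0,0.045,0,0,-0.05,0,0,0,0.045,0,0,0,0,0,0,0.045]'; python3 go.py .4897 -.2802 .05 46.7
```

```text
clock: 8.32
position: [0.5962, 0.1632, 0.0185]
ee_rot: [2.884, 1.246, 0.001]
force: [0.1, 0.1, -1.0]
width: 0.61
gripper_force: 0.1
t 8.32 pos [0.5962 0.1632 0.0185] phi 46.7 F [ 0.1  0.1 -1. ] w 0.056 gf 0.1 q7 -1.25
turn z 0.001 | shift now [-0.0016 -0.0006  0.0025] | shift after turn [-0.0016 -0.0006  0.0025] | rot fix [ 0.    -0.     0.001]
clock: 8.7
position: [0.5986, 0.1642, 0.1022]
ee_rot: [2.883, 1.246, 0.011]
force: [1.1, 0.5, -1.0]
width: 0.6
gripper_force: 15.0
t 8.7 pos [0.5986 0.1642 0.1022] phi 46.7 F [ 1.1  0.5 -1. ] w 0.0551 gf 15.0 q7 -1.23
turn z 0.001 | shift now [-0.3985  0.2252  0.0504] | shift after turn [-0.3981  0.2256  0.0522] | rot fix [ 0.003 -0.006  0.001]
```

```bash
python3 -m pendant '[0,0,-0.05,0,0,0,0.045,-0.044,0.0252,0,0,0,0,0.045,-0.044,0.0252,0,0,0,0,0.045,-0.044,0.0252,0,0,0,0,0.045,-0.044,0.0252,0,0,0,0,0.045,-0.044,0.0252,0,0,0,0,0.045,-0.044,0.0252,0,0,0,0,0.045,-0.044,0.0252,0,0,0,0,0.045,-0.044,0.0252,0,0,0,0,0.045,-0.0436,0.025,0,0,0,0,0.045]';python3 -m pendant '[0,0,0.05,0,0,0,0.045,0,0,0.04,0,0,0,0.045,0,0,0,0,0,0,0.045]'; python3 go.py .4897 -.2802 .0225 46.7
```

```text
clock: 9.95
position: [0.489, -0.2816, 0.1475]
ee_rot: [-2.883, -1.246, 0.001]
force: [1.3, -0.0, -1.1]
width: 0.6
gripper_force: 15.0
clock: 10.32
position: [0.4873, -0.279, 0.0552]
ee_rot: [-2.879, -1.244, 0.007]
force: [-0.2, -0.2, 0.4]
width: 0.602
gripper_force: 15.0
t 10.32 pos [ 0.4873 -0.279   0.0552] phi 46.7 F [-0.2 -0.2  0.4] w 0.0553 gf 15.0 q7 -0.42
turn z 0.001 | shift now [0.0009 0.0028 0.0326] | shift after turn [0.0008 0.0026 0.0327] | rot fix [-0.007  0.002  0.001]
```

```bash
python3 -m pendant '[0,0,0.02,0,0,0,0.045,0,0,0.008,0,0,0,0.045,0,0,0,0,0,0,0.045]'; python3 go.py .4897 -.2802 .0225 46.7
```

```text
clock: 10.7
position: [0.4902, -0.2802, 0.0308]
ee_rot: [2.884, 1.246, 0.0]
force: [-0.0, 0.5, -1.0]
width: 0.601
gripper_force: 15.0
t 10.7 pos [ 0.4902 -0.2802  0.0308] phi 46.8 F [-0.   0.5 -1. ] w 0.0552 gf 15.0 q7 -0.42
turn z 0.001 | shift now [-0.0004 -0.0003  0.0083] | shift after turn [-0.0004 -0.0003  0.0083] | rot fix [ 0.    -0.     0.001]
```

```bash
python3 -m pendant '[0,0,0.008,0,0,0,0.045,0,0,0,0,0,0,0.06,0,0,0,0,0,0,0.07,0,0,0,0,0,0,0.07,0,0,0,0,0,0,0.07,0,0,-0.03,0,0,0,0.07,0,0,-0.06,0,0,0,0.07,0,0,-0.06,0,0,0.122,0.07]';  python3 -m pendant '[0.0249,-0.0421,0,0,0,0,0.05,0.0249,-0.0421,0,0,0,0,0.05,0.0249,-0.0421,0,0,0,0,0.05,0.0249,-0.0421,0,0,0,0,0.05,0.0249,-0.0421,0,0,0,0,0.05,0.0249,-0.0421,0,0,0,0,0.05,0.0249,-0.0421,0,0,0,0,0.05,0,0,0.06,0,0,0,0.05,0,0,0.04,0,0,0,0.05,0,0,0,0,0,0,0.05]'; python3 go.py .4353 .058 .014 39.7
```

```text
clock: 11.7
position: [0.4895, -0.2801, 0.1737]
ee_rot: [-2.955, -1.064, 0.001]
force: [1.2, -1.5, -0.1]
width: 0.764
gripper_force: 0.0
clock: 12.95
position: [0.4334, 0.0575, 0.0704]
ee_rot: [-2.953, -1.069, 0.008]
force: [0.4, 0.4, 0.7]
width: 0.542
gripper_force: 0.0
t 12.95 pos [0.4334 0.0575 0.0704] phi 39.8 F [0.4 0.4 0.7] w 0.0497 gf 0.0 q7 -1.29
turn z 0.001 | shift now [0.002  0.001  0.0564] | shift after turn [0.0017 0.0008 0.0564] | rot fix [-0.003  0.005  0.001]
```

```bash
python3 -m pendant '[0,0,0.035,0,0,0,0.05,0,0,0.02,0,0,0,0.05,0,0,0.002,0,0,0,0.05,0,0,0,0,0,0,0.05]';python3 go.py .4353 .058 .014 39.7; python3 -m pendant '[0,0,0,0,0,0,0.02,0,0,0,0,0,0,0.005,0,0,0,0,0,0,0.005,0,0,0,0,0,0,0.005,0,0,0,0,0,0,0.005]';python3 go.py .4353 .058 .014 39.7
```

```text
clock: 13.45
position: [0.4365, 0.0579, 0.0166]
ee_rot: [2.954, 1.067, 0.003]
force: [0.2, 0.3, 0.2]
width: 0.55
gripper_force: 0.0
t 13.45 pos [0.4365 0.0579 0.0166] phi 39.7 F [0.2 0.3 0.2] w 0.0505 gf 0.0 q7 -1.34
turn z 0.001 | shift now [-0.0009 -0.0008  0.0026] | shift after turn [-0.0009 -0.0008  0.0026] | rot fix [ 0.001 -0.002  0.001]
clock: 14.08
position: [0.4356, 0.0578, 0.0153]
ee_rot: [2.954, 1.068, 0.0]
force: [-0.0, -1.2, 3.3]
width: 0.158
gripper_force: 15.0
t 14.07 pos [0.4356 0.0578 0.0153] phi 39.7 F [-0.  -1.2  3.3] w 0.0145 gf 15.0 q7 -1.34
turn z 0.001 | shift now [-0.0001 -0.0003  0.0013] | shift after turn [-0.0001 -0.0003  0.0013] | rot fix [ 0.    -0.     0.001]
```

```bash
python3 -m pendant '[0,0,-0.04,0,0,0,0.005,0,0,-0.06,0,0,0,0.005,0,0,0,0,0,0.1515,0.005,0,0,0,0,0,0.1515,0.005,0,0,0,0,0,0.1515,0.005,0,0,0,0,0,0.1515,0.005,0,0,0,0,0,0.1515,0.005]';python3 -m pendant '[0.0264,0.0341,0,0,0,0,0.005,0.0264,0.0341,0,0,0,0,0.005,0.0264,0.0341,0,0,0,0,0.005,0.0264,0.0341,0,0,0,0,0.005,0.0264,0.0341,0,0,0,0,0.005,0,0,0.04,0,0,0,0.005,0,0,0.03,0,0,0,0.005,0,0,0,0,0,0,0.005,0,0,0,0,0,0,0.005]'; python3 go.py .5564 -.1209 .02 -3.7
```

```text
clock: 14.95
position: [0.4353, 0.0578, 0.1151]
ee_rot: [3.14, -0.108, -0.001]
force: [0.1, -0.3, -0.5]
width: 0.16
gripper_force: 15.0
clock: 16.08
position: [0.5569, -0.1207, 0.0461]
ee_rot: [3.14, -0.1, 0.001]
force: [0.8, -0.2, -0.1]
width: 0.157
gripper_force: 15.0
t 16.07 pos [ 0.5569 -0.1207  0.0461] phi -3.6 F [ 0.8 -0.2 -0.1] w 0.0144 gf 15.0 q7 -1.54
turn z 0.001 | shift now [-0.0005  0.0003  0.0261] | shift after turn [-0.0005  0.0003  0.0261] | rot fix [ 0.    -0.001  0.001]
```

```bash
python3 -m pendant '[0,0,0.018,0,0,0,0.005,0,0,0.008,0,0,0,0.005,0,0,0,0,0,0,0.005,0,0,0,0,0,0,0.02,0,0,0,0,0,0,0.04,0,0,0,0,0,0,0.04,0,0,-0.04,0,0,0,0.04,0,0,-0.06,0,0,0,0.04,0,0,-0.05,0,0,0,0.04]';python3 -m pendant '[0,0,0,0,0,-0.17,0.05,0,0,0,0,0,-0.17,0.05,0,0,0,0,0,-0.17,0.05,0,0,0,0,0,-0.17,0.05,0,0,0,0,0,-0.17,0.05,0,0,0,0,0,-0.17,0.05,0,0,0,0,0,-0.17,0.05,0,0,0,0,0,-0.17,0.05,0,0,0,0,0,-0.17,0.05]';python3 -m pendant '[0.0448,-0.0209,0,0,0,0,0.05,0.0448,-0.0209,0,0,0,0,0.05,0.0448,-0.0209,0,0,0,0,0.05,0.0448,-0.0209,0,0,0,0,0.05,0.0448,-0.0209,0,0,0,0,0.05,0.0448,-0.0209,0,0,0,0,0.05,0,0,0.06,0,0,0,0.05,0,0,0.04,0,0,0,0.05,0,0,0,0,0,0,0.05,0,0,0,0,0,0,0.05]'; python3 go.py .4602 .160 .0155 83.9
python3 -c "
from h import *
cv2.imwrite('pics/b.png',cv2.resize(get_image('top')[140:290,260:480],None,fx=3.4,fy=3.4)[:,:,::-1])"
```

```text
clock: 17.2
position: [0.5565, -0.1207, 0.1714]
ee_rot: [3.14, -0.1, 0.001]
force: [0.7, 0.3, -0.4]
width: 0.43
gripper_force: 0.0
clock: 18.32
position: [0.5563, -0.1208, 0.1693]
ee_rot: [2.329, 2.109, -0.0]
force: [0.0, -0.4, -0.1]
width: 0.546
gripper_force: 0.0
clock: 19.58
position: [0.4605, 0.16, 0.0705]
ee_rot: [2.334, 2.102, 0.002]
force: [1.1, 0.3, 0.6]
width: 0.548
gripper_force: 0.0
t 19.57 pos [0.4605 0.16   0.0705] phi 84.0 F [1.1 0.3 0.6] w 0.0503 gf 0.0 q7 -0.86
turn z 0.002 | shift now [-0.0001 -0.0003  0.055 ] | shift after turn [-0.0001 -0.0003  0.055 ] | rot fix [ 0.001 -0.001  0.002]
```

View pics/b.png

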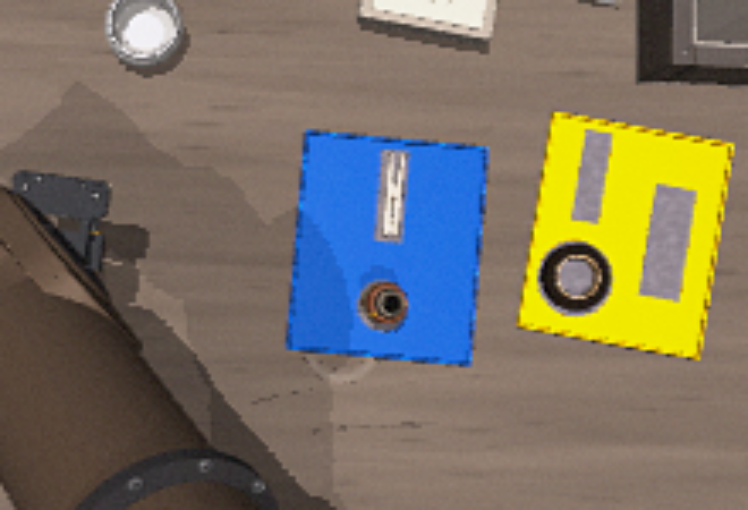

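White peg lies on the long patch (392,197), the bottle stands at (384,304) and the tape is on its round patch (575,277). All three look centred.

```bash
python3 -m pendant '[0,0,0.035,0,0,0,0.05,0,0,0.018,0,0,0,0.05,0,0,0.002,0,0,0,0.05,0,0,0,0,0,0,0.05,0,0,0,0,0,0,0.02,0,0,0,0,0,0,0.005,0,0,0,0,0,0,0.005,0,0,0,0,0,0,0.005,0,0,0,0,0,0,0.005]';python3 go.py .5784 -.2942 .1 -8.7
```

```text
clock: 20.75
position: [0.4598, 0.1597, 0.0143]
ee_rot: [2.334, 2.102, 0.0]
force: [-0.9, -0.1, 2.7]
width: 0.161
gripper_force: 15.0
t 20.75 pos [0.4598 0.1597 0.0143] phi 84.0 F [-0.9 -0.1  2.7] w 0.0148 gf 15.0 q7 -0.93
turn z 1.618 | shift now [-0.439   0.1653 -0.0857] | shift after turn [ 0.1859  0.4307 -0.0857] | rot fix [ 0.    -0.     1.618]
```

```bash
python3 -m pendant '[0,0,-0.04,0,0,0,0.005,0,0,-0.06,0,0,0,0.005,0,0,-0.03,0,0,0,0.005]';python3 -m pendant '[-0.0488,0.0184,0,0,0,0,0.005,-0.0488,0.0184,0,0,0,0,0.005,-0.0488,0.0184,0,0,0,0,0.005,-0.0488,0.0184,0,0,0,0,0.005,-0.0488,0.0184,0,0,0,0,0.005,-0.0488,0.0184,0,0,0,0,0.005,-0.0488,0.0184,0,0,0,0,0.005,-0.0488,0.0184,0,0,0,0,0.005,-0.0488,0.0184,0,0,0,0,0.005]';python3 -m pendant '[0,0,0,0,0,0.18,0.005,0,0,0,0,0,0.18,0.005,0,0,0,0,0,0.18,0.005,0,0,0,0,0,0.18,0.005,0,0,0,0,0,0.18,0.005,0,0,0,0,0,0.18,0.005,0,0,0,0,0,0.18,0.005,0,0,0,0,0,0.18,0.005,0,0,0,0,0,0.178,0.005]';python3 -m pendant '[0,0,0.06,0,0,0,0.005,0,0,0.04,0,0,0,0.005,0,0,0,0,0,0,0.005,0,0,0,0,0,0,0.005]';python3 go.py .5784 -.2942 .0188 -8.7
```

```text
clock: 21.12
position: [0.4604, 0.1603, 0.1469]
ee_rot: [2.334, 2.102, 0.004]
force: [0.5, 0.4, -0.8]
width: 0.161
gripper_force: 15.0
clock: 22.25
position: [0.5787, -0.296, 0.144]
ee_rot: [-2.334, -2.102, 0.0]
force: [0.2, 0.4, 0.3]
width: 0.162
gripper_force: 15.0
clock: 23.38
position: [0.5784, -0.2942, 0.1439]
ee_rot: [-3.132, 0.247, 0.001]
force: [0.6, -0.1, -0.1]
width: 0.162
gripper_force: 15.0
clock: 23.88
position: [0.5795, -0.2948, 0.0457]
ee_rot: [3.132, -0.238, 0.002]
force: [1.0, -0.2, 1.3]
width: 0.161
gripper_force: 15.0
t 23.88 pos [ 0.5795 -0.2948  0.0457] phi -8.7 F [ 1.  -0.2  1.3] w 0.0147 gf 15.0 q7 -1.31
turn z 0.0 | shift now [-0.0012 -0.0004  0.0269] | shift after turn [-0.0011 -0.0004  0.0269] | rot fix [ 0.    -0.002  0.   ]
```

```bash
python3 -m pendant '[0,0,0.018,0,0,0,0.005,0,0,0.008,0,0,0,0.005,0,0,0,0,0,0,0.005,0,0,0,0,0,0,0.02,0,0,0,0,0,0,0.04,0,0,0,0,0,0,0.04,0,0,-0.04,0,0,0,0.04,0,0,-0.06,0,0,0,0.04,0,0,-0.03,0,0,0,0.04]';python3 -m pendant '[0,0,0,0,0,-0.185,0.06,0,0,0,0,0,-0.185,0.06,0,0,0,0,0,-0.185,0.06,0,0,0,0,0,-0.185,0.06,0,0,0,0,0,-0.185,0.06,0,0,0,0,0,-0.185,0.06]'; python3 -m pendant '[0,0,0,0,0,-0.185,0.06,0,0,0,0,0,-0.185,0.06,0,0,0,0,0,-0.185,0.06,0,0,0,0,0,-0.185,0.06,0,0,0,0,0,-0.185,0.06,0,0,0,0,0,-0.185,0.06]';python3 -m pendant '[0.0533,0.013,0,0,0,0,0.06,0.0533,0.013,0,0,0,0,0.06,0.0533,0.013,0,0,0,0,0.06,0.0533,0.013,0,0,0,0,0.06,0.0533,0.013,0,0,0,0,0.06,0.0533,0.013,0,0,0,0,0.06,0.0533,0.013,0,0,0,0,0.06,0.0533,0.013,0,0,0,0,0.06,0.0533,0.013,0,0,0,0,0.06,0.0533,0.013,0,0,0,0,0.06]';python3 -m pendant '[0.0532,0.013,0,0,0,0,0.06,0,0,0.05,0,0,0,0.06,0,0,0,0,0,0,0.06,0,0,0,0,0,0,0.06]';python3 go.py .4246 .2890 .02 118.6
```

```text
clock: 25.0
position: [0.5798, -0.295, 0.1518]
ee_rot: [3.131, -0.238, 0.006]
force: [0.7, -0.4, -1.1]
width: 0.436
gripper_force: 0.0
clock: 25.75
position: [0.5785, -0.2945, 0.1483]
ee_rot: [2.783, 1.457, -0.0]
force: [-0.8, 1.4, -0.5]
width: 0.656
gripper_force: 0.0
clock: 26.5
position: [0.5784, -0.2946, 0.1483]
ee_rot: [1.598, 2.705, -0.0]
force: [0.4, 0.4, -0.7]
width: 0.654
gripper_force: 0.0
clock: 27.75
position: [0.4381, 0.2375, 0.1485]
ee_rot: [1.607, 2.699, 0.001]
force: [1.3, 0.4, -0.2]
width: 0.653
gripper_force: 0.0
clock: 28.25
position: [0.425, 0.2885, 0.0992]
ee_rot: [1.607, 2.699, -0.0]
force: [0.2, 0.2, -0.3]
width: 0.655
gripper_force: 0.0
t 28.25 pos [0.425  0.2885 0.0992] phi 118.4 F [ 0.2  0.2 -0.3] w 0.0601 gf 0.0 q7 -0.58
turn z -0.003 | shift now [ 0.0007 -0.0001  0.0792] | shift after turn [ 0.0006 -0.0001  0.0792] | rot fix [ 0.     0.    -0.003]
```

```bash
python3 -m pendant '[0,0,0.04,0,0,0,0.06,0,0,0.03,0,0,0,0.06,0,0,0.01,0,0,0,0.06,0,0,0,0,0,0,0.06,0,0,0,0,0,0,0.03,0,0,0,0,0,0,0.01,0,0,0,0,0,0,0.01,0,0,0,0,0,0,0.01,0,0,0,0,0,0,0.01]' 25;python3 go.py .5231 -.3606 .15 171.3; python3 -m pendant '[0,0,-0.03,0,0,0,0.01,0,0,-0.06,0,0,0,0.01,0,0,-0.04,0,0,0,0.01]'
```

```text
clock: 29.38
position: [0.4248, 0.2892, 0.0184]
ee_rot: [1.606, 2.7, 0.001]
force: [0.5, -0.2, 3.3]
width: 0.218
gripper_force: 25.0
t 29.38 pos [0.4248 0.2892 0.0184] phi 118.5 F [ 0.5 -0.2  3.3] w 0.02 gf 25.0 q7 -0.68
turn z -0.922 | shift now [-0.6179 -0.2236 -0.1317] | shift after turn [-0.1955 -0.6274 -0.1316] | rot fix [ 0.001  0.    -0.922]
clock: 29.75
position: [0.4245, 0.2893, 0.1503]
ee_rot: [1.606, 2.7, 0.001]
force: [1.6, 0.0, -1.8]
width: 0.215
gripper_force: 25.0
```

```bash
python3 -m pendant '[-0.0475,-0.0172,-0.03,0,0,0,0.01,-0.0475,-0.0172,0,0,0,0,0.01,-0.0475,-0.0172,0,0,0,0,0.01,-0.0475,-0.0172,0,0,0,0,0.01,-0.0475,-0.0172,0,0,0,0,0.01,-0.0475,-0.0172,0,0,0,0,0.01,-0.0475,-0.0172,0,0,0,0,0.01]';python3 -m pendant '[-0.0475,-0.0172,0,0,0,0,0.01,-0.0475,-0.0172,0,0,0,0,0.01,-0.0475,-0.0172,0,0,0,0,0.01,-0.0475,-0.0172,0,0,0,0,0.01,-0.0475,-0.0172,0,0,0,0,0.01,-0.0475,-0.0172,0,0,0,0,0.01,0,0,0,0,0,0,0.01]';python3 -m pendant '[0,0,0,0,0,-0.184,0.01,0,0,0,0,0,-0.184,0.01,0,0,0,0,0,-0.184,0.01,0,0,0,0,0,-0.184,0.01,0,0,0,0,0,-0.184,0.01,0,0,0.06,0,0,0,0.01,0,0,0.06,0,0,0,0.01,0,0,0,0,0,0,0.01,0,0,0,0,0,0,0.01]';python3 go.py .5231 -.3606 .0227 171.3
```

```text
clock: 30.62
position: [0.4771, -0.0623, 0.1782]
ee_rot: [-1.606, -2.7, 0.0]
force: [0.7, 0.5, -0.5]
width: 0.216
gripper_force: 25.0
clock: 31.5
position: [0.5212, -0.3654, 0.177]
ee_rot: [-1.615, -2.694, 0.003]
force: [-0.4, 1.0, -0.8]
width: 0.215
gripper_force: 25.0
clock: 32.62
position: [0.524, -0.3599, 0.0603]
ee_rot: [0.239, 3.131, -0.0]
force: [-0.2, -0.5, 0.3]
width: 0.214
gripper_force: 25.0
t 32.62 pos [ 0.524  -0.3599  0.0603] phi 171.3 F [-0.2 -0.5  0.3] w 0.0196 gf 25.0 q7 1.5
turn z -0.001 | shift now [ 0.0008 -0.0008  0.0376] | shift after turn [ 0.0008 -0.0008  0.0376] | rot fix [-0.     0.002 -0.001]
```

```bash
python3 -m pendant '[0,0,0.025,0,0,0,0.01,0,0,0.0115,0,0,0,0.01,0,0,0,0,0,0,0.01,0,0,0,0,0,0,0.025,0,0,0,0,0,0,0.034,0,0,0,0,0,0,0.034,0,0,-0.04,0,0,0,0.034,0,0,-0.06,0,0,0,0.034,0,0,-0.06,0,0,0,0.034]';python3 -m pendant '[0,-0.06,0,0,0,0,0.034,0,-0.06,0,0,0,0,0.034,0,-0.06,0,0,0,0,0.034,0,0,0,0,0,0,0.034]'; python3 - <<'E'
from h import *
im=get_image("top"); print(observe()["position"])
cv2.imwrite('pics/c.png',cv2.resize(im[140:290,320:500],None,fx=4,fy=4,interpolation=cv2.INTER_CUBIC)[:,:,::-1])
E
```

```text
clock: 33.75
position: [0.5224, -0.3601, 0.1834]
ee_rot: [-0.24, -3.132, -0.001]
force: [0.2, -1.2, -0.1]
width: 0.371
gripper_force: 0.0
clock: 34.25
position: [0.4913, -0.5446, 0.1804]
ee_rot: [-0.254, -3.129, 0.004]
force: [0.0, 0.3, 0.5]
width: 0.367
gripper_force: 0.0
[ 0.49342094 -0.54075392  0.18082604]
```

View pics/c.png

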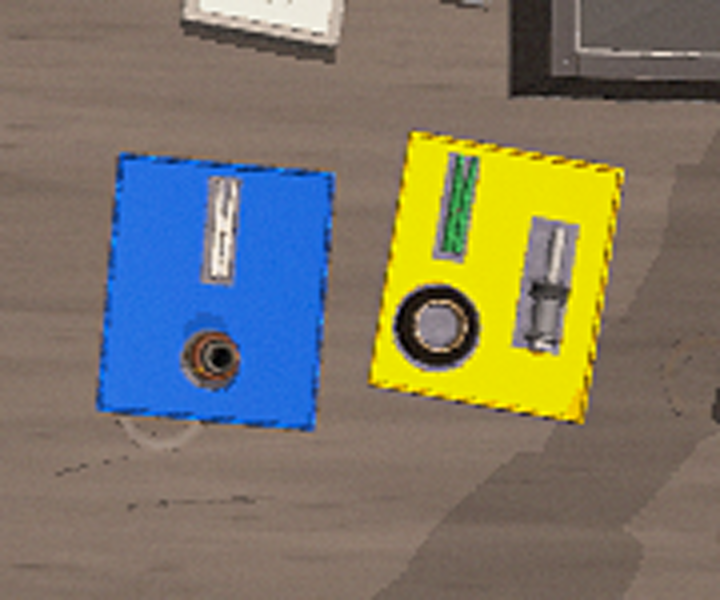

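All five lie on their patches: white peg (221,231), bottle (212,358), green peg (459,205), tape (437,326) and bolt (550,288). Each looks within about 4 mm of centre and in line, so I'm handing the job in.

```bash
python3 -c "
from cell import *
print(sign_off())"
```

```text
the job is handed in; nothing more can be done
None
```

Both kits are made up and the job is handed in at about 34 s of the 120 s allowed: in the last picture all five things sit on their patches, each roughly within 4 mm of centre, and no verdict came back at hand-in.

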